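# Shut the loaded drawer, try the chest lid and hold it open

## Task

The drawer of the bench chest has just been loaded with overhauled pump parts: push it fully home, because the chest's interlock keeps the lid locked while the drawer is out. Then, with the release slide still forward, tug the lid up by its bar to feel whether its catch holds it; if it is caught, slide the release back to free it. Raise the lid by its bar to about 40 degrees and finish still holding it there with the gripper, steady and with the drawer still home; do not disturb the loose parts on the bench.

Things in the scene. Friction and masses are not known exactly. Their poses are not given: they have to be found in the camera images.
- chest: Grey steel bench chest, 180 deep (x) by 330 wide (y) by 115 mm high, fixed. Origin: centre of its underside; front faces its -x (the robot), +y its left side, yawed up to 12 degrees. The lid covers y -165 to +95 mm of the top, over one drawer; the rest is a fixed flat deck, 115 mm high, with the release slide. The lid's catch is inside, out of sight, engaged or not: nothing outside shows it.
- drawer (a joint): How far the drawer is out, m: 0 fully home, grows as it comes out along the chest's -x; at the start 0.035 to 0.06. Slides with about 1.5 N of friction and stays where it is left. While it is more than about 8 mm out it locks the lid.
- drawer_pull (a point): Middle of the drawer's steel pull: level round bar 10 mm thick, 80 mm long along the chest's y, on posts at its ends, 45 mm in front of the drawer front, 50 mm above the bench. Moves with the drawer; at home at x -135, y -100 mm of the chest. It lies right of the lid's bar (seen from the robot) and can be pushed from its front.
- lid (a joint): Opening angle of the lid, rad: 0 shut, grows as its front edge rises, stop at 1.2. The lid (about 0.45 kg, 180 x 256 x 8 mm) falls shut unless it is held. When caught (or with the drawer out) it has about 0.03 rad of play (6 mm at the bar) and then stops hard; when free, a few N lift it.
- lid_bar (a point): Middle of the lid's steel bar handle: round, 10 mm thick, 90 mm long along the chest's y, on end posts, 34 mm in front of the lid's edge and 25 mm above its top (shut: 140 mm above the bench, x -124, y +20 mm of the chest). Air below, so it can be pinched from above, a finger on either side. Circles the hinge line at 217 mm; it can turn between the pads of a gripper that stays pointing down.
- lid_hinge (a point): Point on the lid's hinge line at the chest's rear top edge, 107 mm above the bench, straight behind the middle of the lid's bar (x +90, y +20 mm of the chest). The hinge line runs along the chest's y.
- release (a joint): Travel of the release slide, m: 0 forward (towards the robot), grows as it is pushed back along the chest's +x, stop at 0.030; it starts at 0 to 0.004 whether or not the lid is caught. It stays where it is left; about 3 to 4 N move it. Pushed 20 mm or more back it has freed the catch for good.
- release_grip (a point): Centre of the upright thumb grip of the release slide: a dark block 14 mm (x) by 26 mm (y) by 28 mm high on the chest's deck, this point 134 mm above the bench and its top 14 mm higher, at x -50 (plus its travel), y +130 mm of the chest.
- pump_housing_mid (a point): Middle (35 mm up) of a loose cast aluminium pump housing, 100 x 70 mm, 75 mm high, standing left of the chest. Leave alone.
- valve_spring_mid (a point): Middle of a loose upright coil spring, 34 mm wide and 55 mm high. Leave alone.
- pump_barrel_mid (a point): Middle of a loose upright steel pump barrel, up to 36 mm wide, 60 mm high, right of the chest. Leave alone.
- spanner: Loose steel spanner lying on the bench to the right, about 180 mm long; its origin is on its underside near the middle. Leave alone.

How it is judged:
By the outcome, as a careful person would: the job done as asked, in the order asked, and still so for the second after the job is handed in, while the arm keeps its last pose, push and grip.
It also fails if it takes over 72 s, if anything falls off the work surface, if the arm or the gripper's body presses on something with over 40 N, if the wrist force passes 120 N, or if a joint passes its speed limit or range.

## Robot

A 7-joint arm with a two-finger parallel gripper is mounted at the origin on the work surface. World frame = base frame: x ahead of the robot, y to its left, z up, the work surface at z = 0. Lengths are in m, angles in rad, forces in N, time in s.
With the tool pointing down it reaches from about 0.4 to 0.85 m from the base axis. Payload 4.5 kg.
Tool frame: the origin (TCP) lies between the finger pads; the fingertips stand 8 mm ahead of it and the grasp point (between the pads) lies 11 mm behind it; z points along the fingers, y is the direction in which the jaws open and shut (so a half turn about z gives the same grasp; the last joint's range is limited). The gripper opens to 85 mm and grips with 20 to 120 N. Pads are 22 mm wide; open, the fingers measure 114 mm over their backs; the gripper's body (76 mm by 85 mm) begins 54 mm behind the grasp point. The pads swing forward as they close: fully open they stand 13 mm farther back than shut.
Start: joints at [-1.18, 0.689, -0.195, 1.565, 0.157, 0.902, -0.215], TCP at [0.218, 0.586, 0.239] pointing down, gripper open.
Joint ranges: [-3.01, 3.01], [-0.46, 2.08], [-1.47, 1.51], [0.13, 2.56], [-1, 4.14], [0.04, 2.09], [-2.66, 2.66]. Speed limits (rad/s): [2.57, 2.57, 3.14, 3.14, 3.14, 3.14, 3.14].

## Interface

Orientations are given as [roll, pitch, yaw] about the fixed x, y, z axes, in that order (R = Rz(yaw) Ry(pitch) Rx(roll)).
In Python, from workcell import manip gives the robot as it stands. The module is installed in compiled form; this text tells all that it offers.
- The arm moves only by the tool drive_tool, never from a script. Its argument "motion" is one flat list of numbers, 6 for each row, row after row: the shift along the tool's x, y, z in units of 100 mm (1.0 is 100 mm), then the turn, a rotation vector about the tool's x, y, z in units of 60 degrees (1.0 is 60 degrees). In form: [tx, ty, tz, ax, ay, az, tx, ty, tz, ax, ay, az, ...]. A call has 1 to 10 rows; each row is the pose to reach, as a shift and turn from the pose commanded when the call began, along the tool's axes at that moment; what a row does not reach only later rows make up. A row lasts 1/12 s, in which the tool goes at most 41.7 mm and 7.16 degrees, less where a joint would pass 70% of its speed; a pose out of reach is approached as far as the arm can. A call with a number of a shift or a turn outside -1 to 1 is refused whole. A call with a gripper value outside its range is refused whole. "jaw" is the opening in per cent of the stroke, from 0 (shut) to 100 (fully open), set as the call begins (left out, the last holds). The fingers move at their own pace and stop on an object; the grip force is fixed at half the most. Time passes only in rows, so rows that repeat a pose let the fingers close. It gives the time, the measured TCP pose, the force and the opening at its end, in the units of the state.
- manip.sense(): the state, without advancing time (a new reading comes with each control period).
- manip.get_image(name): name is "scene" or "side" or "wrist"; returns a dict with "frame" (384x512x3 uint8, red, green, blue), "fov_y" (degrees; the focal length in pixels is half the picture's height over the tangent of half this angle, whatever the lens; pixels are square), "cx", "cy" (the principal point, pixels), "rvec" (rotation vector, rad) and "tvec" (3), from world to camera coordinates, as OpenCV has them; the wrist camera has in their place "tool_from_camera" (4x4, takes a point from camera to tool coordinates, whose origin is the TCP and whose axes are the flange's). Camera axes: x right, y down, z forward; pixel columns grow to the right and rows downward; lengths in m; the calibration is good to about 2 mm. A picture is of the moment at which its call begins: read the wrist's pose just before it. There is no depth.
- manip.close_job(): hands the job in, once; it reports no verdict.
Trained networks look in a picture, given as the dict that the camera call returned (one of the last four; its "shot" number tells which), for a name from the list of things; names that differ only in an ending like _2 or _b are one class to them, and where a whole thing is asked for, a point or a joint stands for the part that bears it (a point fixed in the world has none). Each returns a list of dicts, best first, with "confidence" (0 to 1); they miss things now and then, are a little off and sometimes report something else, mostly with a low value. They report only what shows in the picture. A call takes as long as a camera call.
- manip.find_in(picture, query): "extent" ([centre column, centre row, width, height] in pixels, round what is visible of it).
- manip.spot_point(picture, query): "uv" ([column, row] in pixels: a listed point, or the origin of a listed thing).
The state is a dict: "t": time; "q": joint angles; "dq": joint speeds; "tau": joint torques, N m; "tcp_pos": TCP position; "tool_rot": TCP orientation; "force": force on the tool from outside, world axes, zero at the start; "moment": the same for the moment, N m; "grip_width": opening from 0.0 (shut) to 1.0 (fully open).
Only numpy, scipy, OpenCV 4.12 (cv2) and the standard library are available. Lean on these libraries where they do the work, as an engineer would, in place of code of your own. Each camera call takes 0.05 s, during which the arm holds its last target.

## Working session

There is one attempt and no reset: what is moved stays moved. The work goes in short steps, Python scripts to look and compute and a tool call to move; the robot and the scene stay as the last step left them, time stands still between calls to the robot, and variables do not carry over. Pictures are saved under pics/ and viewed, and the job is handed in when it is done.

Besides the shell and the picture viewer there is one more tool, called after "Emit:" as name(argument=value, ...), one argument or row to a line, values as JSON. drive_tool: Moves the arm, as the interface text tells. Its arguments: {"type":"object","properties":{"motion":{"type":"array"},"jaw":{"type":"number"}},"required":["motion"]}

```bash
mkdir -p pics
cat > h.py <<'E'
import numpy as np, cv2
from workcell import manip
def K(p):
    h=p["frame"].shape[0]; f=h/2/np.tan(np.radians(p["fov_y"])/2)
    return np.array([[f,0,p["cx"]],[0,f,p["cy"]],[0,0,1.]])
def ext(p,s=None):
    if "rvec" in p:
        R,_=cv2.Rodrigues(np.array(p["rvec"],float)); return R,np.array(p["tvec"],float).ravel()
    T=np.array(p["tool_from_camera"])
    W=np.eye(4); W[:3,:3]=rot(s["tool_rot"]); W[:3,3]=s["tcp_pos"]
    M=np.linalg.inv(W@T); return M[:3,:3],M[:3,3]
def rot(r):
    from scipy.spatial.transform import Rotation as Ro
    return Ro.from_euler("xyz",r).as_matrix()
def ray(p,uv,s=None):
    R,t=ext(p,s); d=R.T@np.linalg.inv(K(p))@np.array([uv[0],uv[1],1.]); return -R.T@t,d
def atz(p,uv,z,s=None):
    c,d=ray(p,uv,s); return c+d*(z-c[2])/d[2]
def tri(obs):
    A=np.zeros((3,3));b=np.zeros(3)
    for c,d in obs:
        d=d/np.linalg.norm(d);P=np.eye(3)-np.outer(d,d);A+=P;b+=P@c
    return np.linalg.solve(A,b)
def proj(p,X,s=None):
    R,t=ext(p,s); x=K(p)@(R@np.array(X)+t); return x[:2]/x[2]
def save(p,n): cv2.imwrite("pics/"+n,cv2.cvtColor(p["frame"],cv2.COLOR_RGB2BGR))
E
python3 - <<'E'
from h import *
s=manip.sense(); print(s)
Z={"drawer_pull":.05,"lid_bar":.14,"lid_hinge":.107,"release_grip":.134,"pump_housing_mid":.035,"valve_spring_mid":.0275,"pump_barrel_mid":.03,"spanner":0,"chest":0}
for n in ["scene","side","wrist"]:
    p=manip.get_image(n); save(p,n+"0.png"); print(n,p["fov_y"], "cam",ray(p,(256,192),s)[0])
    for q in Z:
        for r in manip.spot_point(p,q)[:2]:
            print(n,q,np.round(r["uv"],1),round(r["confidence"],2),atz(p,r["uv"],Z[q],s).round(4))
E
```

```text
{'t': 0.0, 'q': array([-1.18018411,  0.69000805, -0.19451594,  1.56637928,  0.15731477,
        0.90248469, -0.21508959]), 'dq': array([ 1.50703281e-03, -6.28397780e-04, -9.73507451e-04,  9.38082100e-06,
       -8.23935141e-04, -1.20368625e-03, -1.44947909e-03]), 'tau': array([ 6.06283561e-05, -5.39609921e+01, -1.26662560e+00, -1.58541083e+01,
        9.07609676e-03,  9.55559313e-03, -3.77329528e-06]), 'tcp_pos': array([0.21812783, 0.58500701, 0.23845968]), 'tool_rot': array([-3.13971263e+00,  1.44186895e-04,  2.78489040e+00]), 'force': array([ 0.13853911,  0.49863539, -0.12531932]), 'moment': array([-0.05022882,  0.01410171, -0.01149686]), 'grip_width': 0.9964751021281629}
scene 44.266232437113175 cam [1.13347314 0.55750241 1.34294218]
scene drawer_pull [256.7 161.6] 0.8 [ 0.4364 -0.089   0.05  ]
scene lid_bar [268.8 177.5] 0.6 [0.5042 0.0248 0.14  ]
scene lid_bar [362.1 236.6] 0.54 [0.4752 0.3552 0.14  ]
scene lid_hinge [217.7 224.2] 0.64 [0.7157 0.0115 0.107 ]
scene release_grip [273.8 213.3] 0.4 [0.5861 0.1187 0.134 ]
scene pump_housing_mid [343.3 284.8] 0.92 [0.5829 0.3904 0.035
[... 408 characters left out ...]
6664298 -0.78228576  0.89577573]
side drawer_pull [213.4 237.2] 0.91 [ 0.4345 -0.0821  0.05  ]
side lid_hinge [307.5 195.8] 0.91 [0.7208 0.0051 0.107 ]
side release_grip [252.3 164. ] 0.52 [0.5672 0.1346 0.134 ]
side pump_housing_mid [249.4 143.5] 0.9 [0.5814 0.3756 0.035 ]
side pump_housing_mid [212.2 240. ] 0.43 [ 0.4302 -0.0799  0.035 ]
side valve_spring_mid [202.1 154.9] 0.6 [0.4025 0.3302 0.0275]
side pump_barrel_mid [271.9 363.3] 0.63 [ 0.5554 -0.4444  0.03  ]
side spanner [202.9 362. ] 0.74 [ 0.3985 -0.4139  0.    ]
side chest [273.8 224.5] 0.63 [ 0.6229 -0.0063  0.    ]
side chest [247.3 139.9] 0.59 [0.5799 0.4471 0.    ]
wrist 69.55575481606212 cam [0.15348412 0.61023926 0.37307818]
```

```bash
cd pics; python3 -c "
import cv2
for n in ['scene0','side0']:
    im=cv2.imread(n+'.png'); 
    cv2.imwrite(n+'_z.png',cv2.resize(im[100:330,130:400],(800,int(230*800/270)),interpolation=cv2.INTER_CUBIC)[:600] if 0 else cv2.resize(im[100:300,140:400],(780,600),interpolation=cv2.INTER_CUBIC))
"
```

```text
(no output)
```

View pics/scene0_z.png

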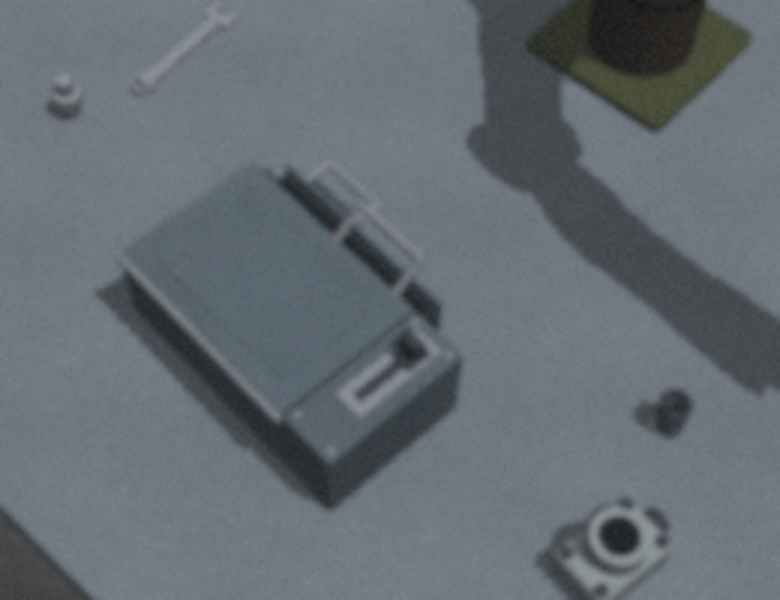

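View pics/side0_z.png

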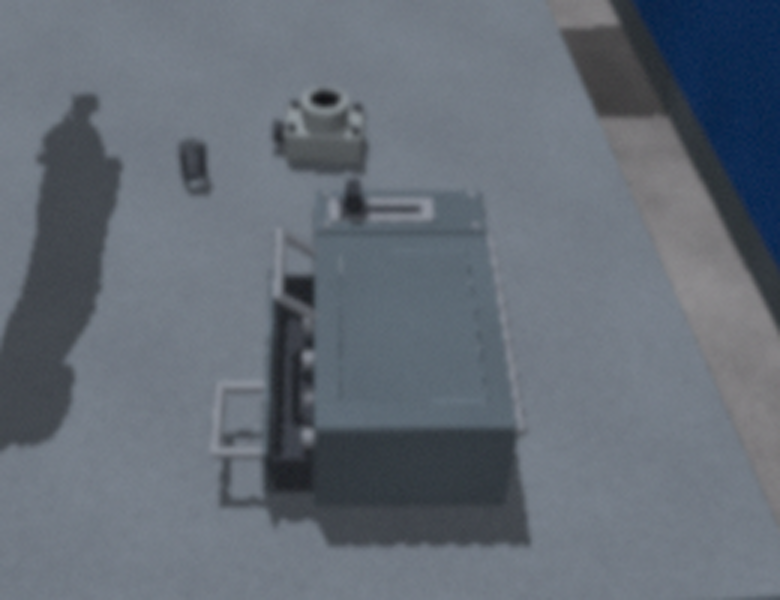

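Both views show the chest. The drawer is out, with its pull at about (258,161) in the scene picture and (213,240) in the side picture. The lid bar is at (271,178) and (233,188). I'll fit the chest pose to corners from both views.

```bash
cat > fit.py <<'E'
from h import *
from scipy.optimize import least_squares
# zoom px
sc={(-.09,.165,.115):(462,352),(.09,.165,.115):(330,458),(.09,.165,0):(332,508),(.09,-.165,.115):(122,255),(-.09,-.165,.115):(258,165),
 (-.124,-.025,.14):(365,207),(-.124,.065,.14):(421,260),"pa":(330,163),"pb":(379,205)}
sd={(-.09,.165,.115):(318,193),(.09,.165,.115):(483,193),(.09,-.165,.115):(517,430),(-.09,-.165,.115):(315,430),(.09,-.165,0):(510,502),(-.09,-.165,0):(315,502),
 (-.124,-.025,.14):(279,298),(-.124,.065,.14):(279,230),"pa":(214,455),"pb":(220,385)}
ps=[manip.get_image("scene"),manip.get_image("side")]
def W(v,X):
    c,s=np.cos(v[2]),np.sin(v[2]); return np.array([v[0]+c*X[0]-s*X[1],v[1]+s*X[0]+c*X[1],X[2]])
def res(v):
    o=[]
    for p,D in zip(ps,(sc,sd)):
        for k,z in D.items():
            X=k if not isinstance(k,str) else (-.135-v[3],-.14 if k=="pa" else -.06,.05)
            o+=list(proj(p,W(v,X))-(np.array(z)/3+[140,100]))
    return np.array(o)
r=least_squares(res,[.62,0,0,.05],loss="soft_l1")
v=r.x; print(v,np.degrees(v[2])); print(res(v).reshape(-1,2).round(1))
print("pull",W(v,(-.135-v[3],-.1,.05)),"bar",W(v,(-.124,.02,.14)),"grip",W(v,(-.05,.13,.134)),"hinge",W(v,(.09,.02,.107)))
p=ps[0]
for n,p in zip("scene side".split(),ps):
    for q,X in (("grip",(-.05,.13,.134)),("hinge",(.09,.02,.107))): print(n,q,proj(p,W(v,X)))
E
python3 fit.py
```

```text
[ 0.62193333 -0.00450017 -0.08665514  0.0475064 ] -4.964973909606874
[[ 0.7  0.4]
 [-0.4  2.1]
 [-0.6  1.6]
 [-1.1 -1.8]
 [-2.4 -2.5]
 [-1.5 -0.8]
 [-0.2 -0.7]
 [-0.  -0.5]
 [-0.5 -0.4]
 [-1.1 -2. ]
 [-0.8 -1.8]
 [ 0.7 -1.1]
 [-0.3 -0.9]
 [-2.   0.3]
 [-0.2  0.6]
 [-0.2 -1.2]
 [ 0.5  0.4]
 [ 0.2 -1.5]
 [-0.1 -0. ]]
pull [ 0.43145705 -0.08832961  0.05      ] bar [0.50012954 0.02615658 0.14      ] grip [0.58337201 0.12933938 0.134     ] hinge [0.71332656 0.00763558 0.107     ]
scene grip [277.11681857 214.83324966]
scene hinge [217.35507583 222.91735529]
side grip [257.57781545 164.7915404 ]
side hinge [304.88194958 195.36929641]
```

The fit is good to a few mm: yaw is -5 degrees and the drawer is 47 mm out. Next I'll plan the transit.

```bash
cat > plan.py <<'E'
from h import *
from scipy.spatial.transform import Rotation as Ro
def plan(wps):  # wps: list of (pos, yaw); prints the move of each call
    s=manip.sense(); P=np.array(s["tcp_pos"]); R=rot(s["tool_rot"])
    for pos,yaw in wps:
        T=Ro.from_euler("xyz",[np.pi,0,yaw]).as_matrix()
        d=R.T@(np.array(pos)-P)/.1; a=Ro.from_matrix(R.T@T).as_rotvec()/np.radians(60)
        print(np.round(np.r_[d,a],3).tolist()); P,R=np.array(pos),T
def C(x,y,z): # chest->world
    v=[.62193,-.0045,-.08666]; c,s=np.cos(v[2]),np.sin(v[2]); return np.array([v[0]+c*x-s*y,v[1]+s*x+c*y,z])
YAW=1.484
E
python3 - <<'E'
from plan import *
print(C(-.217,-.103,.05))
y0=2.785
A=[(.218,.586,.239),(.31,.5,.25),(.38,.41,.26),(.42,.31,.26),(.43,.21,.26),(.43,.11,.26),(.42,.01,.26),(.40,-.088,.22)]
plan([(a,y0+(YAW-y0)*(i+1)/7) for i,a in enumerate(A[1:])])
E
```

```text
[ 0.39682951 -0.08833179  0.05      ]
[-1.159, -0.482, -0.107, 0.0, -0.0, 0.177]
[-1.064, -0.409, -0.1, -0.0, -0.0, 0.177]
[-0.964, -0.48, -0.0, 0.0, -0.0, 0.177]
[-0.853, -0.531, -0.0, 0.0, -0.0, 0.177]
[-0.891, -0.454, -0.0, -0.0, -0.0, 0.177]
[-0.932, -0.377, -0.0, -0.0, -0.0, 0.177]
[-0.955, -0.296, 0.4, 0.0, -0.0, 0.177]
```

Emit:
drive_tool(
  motion=[-0.4,-0.2,-0.05,0,0,0.09,-0.7,-0.35,-0.08,0,0,0.14,-0.98,-0.5,-0.1,0,0,0.18,-0.98,-0.5,-0.1,0,0,0.18],
  jaw=0,
)

```text
t: 1.93
tcp_pos: [0.3, 0.4979, 0.2497]
tool_rot: [-3.14, 0.007, 2.584]
force: [1.8, -1.0, -0.5]
grip_width: 0.452
```

Emit:
drive_tool(
  motion=[-0.35,-0.15,-0.03,0,0,0.09,-0.7,-0.3,-0.06,0,0,0.14,-1,-0.4,-0.1,0,0,0.18,-1,-0.4,-0.1,0,0,0.18],
)

```text
t: 2.27
tcp_pos: [0.3636, 0.4117, 0.26]
tool_rot: [-3.141, 0.007, 2.395]
force: [0.2, -0.6, -0.6]
grip_width: -0.003
```

Emit:
drive_tool(
  motion=[-0.35,-0.16,0,0,0,0.09,-0.7,-0.32,0,0,0,0.14,-0.97,-0.48,0,0,0,0.18,-0.97,-0.48,0,0,0,0.18],
)

```text
t: 2.6
tcp_pos: [0.4, 0.3102, 0.2593]
tool_rot: [-3.139, 0.006, 2.208]
force: [-0.3, -1.2, 0.7]
grip_width: 0.003
```

Emit:
drive_tool(
  motion=[-0.35,-0.16,0,0,0,0.09,-0.7,-0.32,0,0,0,0.14,-0.95,-0.5,0,0,0,0.18,-0.95,-0.5,0,0,0,0.18],
)

```text
t: 2.93
tcp_pos: [0.415, 0.2048, 0.2593]
tool_rot: [-3.138, 0.004, 2.02]
force: [-1.1, -0.3, -1.0]
grip_width: 0.004
```

Emit:
drive_tool(
  motion=[-0.35,-0.16,0,0,0,0.09,-0.7,-0.32,0,0,0,0.14,-0.95,-0.45,0,0,0,0.18,-0.95,-0.45,0,0,0,0.18],
)

```text
t: 3.27
tcp_pos: [0.416, 0.1011, 0.2594]
tool_rot: [-3.139, 0.003, 1.833]
force: [0.0, -0.5, 0.6]
grip_width: -0.001
```

Run:
```python
from plan import *
plan([((.42,.02,.25),1.6),((.397,-.0883,.2),YAW)])
```

```text
[-0.793, -0.171, 0.097, -0.002, 0.003, 0.222]
[-1.076, -0.262, 0.5, 0.0, -0.0, 0.111]
```

Emit:
drive_tool(
  motion=[-0.35,-0.08,0.05,0,0,0.1,-0.7,-0.15,0.1,0,0,0.2,-0.8,-0.17,0.1,0,0,0.22,-0.8,-0.17,0.1,0,0,0.22],
)

```text
t: 3.6
tcp_pos: [0.422, 0.023, 0.2492]
tool_rot: [-3.141, 0.001, 1.607]
force: [0.4, 0.8, 0.4]
grip_width: 0.003
```

Emit:
drive_tool(
  motion=[-0.35,-0.08,0.1,0,0,0.06,-0.7,-0.16,0.2,0,0,0.11,-1,-0.26,0.3,0,0,0.11,-1,-0.26,0.3,0,0,0.11,-1,-0.26,0.3,0,0,0.11],
)

```text
t: 4.02
tcp_pos: [0.3998, -0.0756, 0.219]
tool_rot: [-3.141, -0.001, 1.496]
force: [-0.8, 1.1, 0.4]
grip_width: 0.004
```

Run:
```python
from plan import *
s=manip.sense();print(s["q"].round(2),s["tcp_pos"],s["tool_rot"])
p=manip.get_image("wrist"); save(p,"w1.png")
plan([((.397,-.0883,.14),YAW),((.397,-.0883,.045),YAW)])
for q in ["drawer_pull","lid_bar","release_grip"]:
    for r in manip.spot_point(p,q)[:1]: print(q,r["uv"],r["confidence"],atz(p,r["uv"],{"d":.05,"l":.14,"r":.134}[q[0]],s))
```

```text
[ 0.02  0.46  0.08  2.22 -0.08  0.47  0.09] [ 0.399843   -0.07564379  0.21898854] [-3.14069988e+00 -6.24948994e-04  1.49588168e+00]
[-0.142, -0.027, 0.793, 0.0, -0.001, 0.014]
[0.0, -0.0, 0.95, 0.0, 0.0, 0.0]
drawer_pull [280.5, 186.7] 0.8 [ 0.43313692 -0.08629578  0.05      ]
lid_bar [379.1, 55.9] 0.97 [0.49831982 0.02715362 0.14      ]
```

View pics/w1.png

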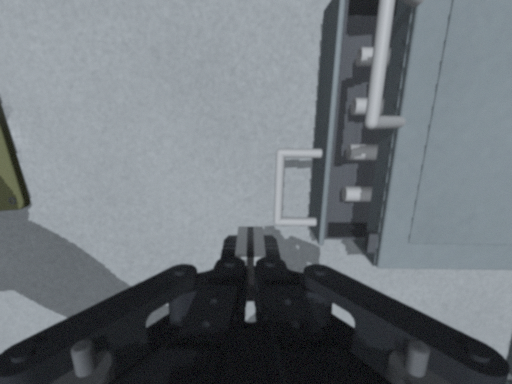

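The wrist picture shows the pull at (280,187), so about (0.432,-0.087). That agrees with the fit. The closed fingers stand in front of it, so I'll descend.

Emit:
drive_tool(
  motion=[-0.14,-0.03,0.2,0,0,0.01,-0.14,-0.03,0.5,0,0,0.01,-0.14,-0.03,0.8,0,0,0.01,-0.14,-0.03,0.8,0,0,0.01],
)

```text
t: 4.55
tcp_pos: [0.3945, -0.0876, 0.1359]
tool_rot: [-3.135, -0.001, 1.49]
force: [-0.2, -0.2, 0.6]
grip_width: 0.0
```

Emit:
drive_tool(
  motion=[0,0,0.3,0,0,0,0,0,0.6,0,0,0,0,0,0.85,0,0,0,0,0,0.95,0,0,0,0,0,0.95,0,0,0],
)

```text
t: 4.97
tcp_pos: [0.4069, -0.0894, 0.0588]
tool_rot: [-3.122, -0.007, 1.489]
force: [0.2, 1.1, -0.2]
grip_width: -0.004
```

Emit:
drive_tool(
  motion=[0,0.05,0.1,0,0,0,0,0.05,0.14,0,0,0,0,0.05,0.14,0,0,0,0,0.05,0.14,0,0,0],
)

```text
t: 5.3
tcp_pos: [0.413, -0.09, 0.0468]
tool_rot: [-3.121, -0.007, 1.49]
force: [0.4, -0.6, 0.5]
grip_width: 0.002
```

Run:
```python
from plan import *
s=manip.sense();print(s["q"].round(2),s["tcp_pos"],s["tool_rot"],s["force"])
p=manip.get_image("side"); save(p,"s1.png");im=cv2.imread("pics/s1.png");cv2.imwrite("pics/s1z.png",cv2.resize(im[130:290,140:340],(750,600),interpolation=cv2.INTER_CUBIC))
```

```text
[ 0.08  0.86  0.04  2.28 -1.    0.05  1.03] [ 0.4129979  -0.08997817  0.04676592] [-3.12111622 -0.00720528  1.49037091] [ 0.41890676 -0.59992758  0.46056982]
```

View pics/s1z.png

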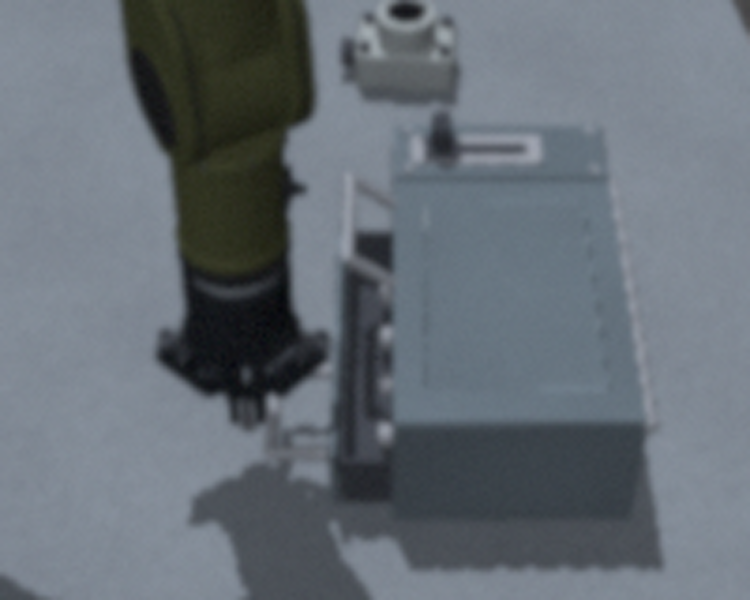

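Fingers are in front of the pull, just about touching. I'll push along tool +y.

Emit:
drive_tool(
  motion=[0,0.08,0,0,0,0,0,0.16,0,0,0,0,0,0.24,0,0,0,0,0,0.3,0,0,0,0,0,0.3,0,0,0,0],
)

```text
t: 5.77
tcp_pos: [0.4432, -0.0935, 0.0457]
tool_rot: [-3.121, -0.005, 1.487]
force: [0.8, -0.8, 0.5]
grip_width: -0.002
```

Emit:
drive_tool(
  motion=[0,0.04,0,0,0,0,0,0.07,0,0,0,0,0,0.1,0,0,0,0,0,0.1,0,0,0,0],
)

```text
t: 6.1
tcp_pos: [0.4516, -0.0948, 0.0448]
tool_rot: [-3.119, -0.005, 1.486]
force: [0.2, -0.2, 0.1]
grip_width: -0.001
```

Run:
```python
from plan import *
s=manip.sense();print(s["tcp_pos"],s["force"])
p=manip.get_image("side"); save(p,"s2.png");im=cv2.imread("pics/s2.png");cv2.imwrite("pics/s2z.png",cv2.resize(im[130:290,140:340],(750,600),interpolation=cv2.INTER_CUBIC))
```

```text
[ 0.4515691  -0.09483701  0.04481099] [ 0.24036552 -0.22229898  0.08159571]
```

View pics/s2z.png

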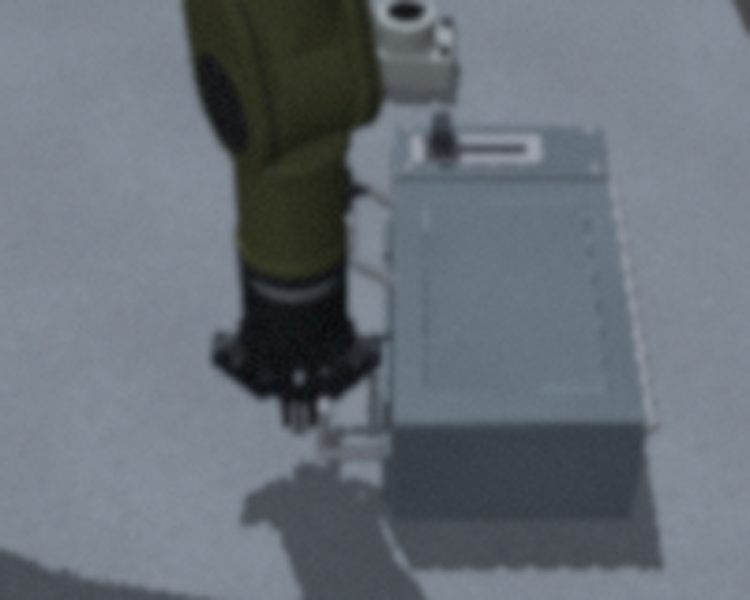

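Drawer moved with the fingers and is about 8-10 mm out. I'll carry on in small steps until the force rises.

Emit:
drive_tool(
  motion=[0,0.02,0,0,0,0,0,0.04,0,0,0,0,0,0.06,0,0,0,0,0,0.06,0,0,0,0],
)

```text
t: 6.48
tcp_pos: [0.4575, -0.0957, 0.0446]
tool_rot: [-3.119, -0.005, 1.486]
force: [-0.4, -0.7, 0.1]
grip_width: 0.002
```

Emit:
drive_tool(
  motion=[0,0.02,0,0,0,0,0,0.03,0,0,0,0,0,0.03,0,0,0,0],
)

```text
t: 6.73
tcp_pos: [0.4585, -0.0957, 0.0446]
tool_rot: [-3.116, -0.005, 1.486]
force: [-3.8, 0.5, 2.4]
grip_width: -0.006
```

Emit:
drive_tool(
  motion=[0,0.02,0,0,0,0,0,0.03,0,0,0,0,0,0.03,0,0,0,0],
)

```text
t: 6.98
tcp_pos: [0.4586, -0.0957, 0.0446]
tool_rot: [-3.111, -0.006, 1.485]
force: [-10.5, -0.2, 7.2]
grip_width: -0.003
```

Force rises with no more travel at x 0.4586, and the predicted home position is 0.459. The drawer is home, so I'll back off and rise.

Emit:
drive_tool(
  motion=[0,-0.1,0,0,0,0,0,-0.15,0,0,0,0,0,-0.15,-0.2,0,0,0,0,-0.15,-0.6,0,0,0,0,-0.15,-1,0,0,0,0,-0.15,-1,0,0,0],
)

```text
t: 7.48
tcp_pos: [0.4542, -0.0975, 0.1501]
tool_rot: [-3.129, -0.002, 1.485]
force: [-0.3, -1.3, -0.9]
grip_width: 0.0
```

Emit:
drive_tool(
  motion=[0,0,-0.4,0,0,0,0,0,-0.8,0,0,0,0,0,-1,0,0,0,0,0,-1,0,0,0],
  jaw=38,
)

```text
t: 7.82
tcp_pos: [0.4561, -0.0974, 0.2489]
tool_rot: [-3.128, -0.004, 1.487]
force: [1.7, 0.7, -0.3]
grip_width: 0.379
```

Run:
```python
from plan import *
s=manip.sense();print(s["tcp_pos"],s["tool_rot"],s["force"])
b=C(-.124,.02,.14)
p=manip.get_image("wrist"); save(p,"w2.png")
print(b,C(-.135,-.1,.05))
for q in ["drawer_pull","lid_bar","release_grip"]:
    for r in manip.spot_point(p,q)[:1]: print(q,r["uv"],r["confidence"],atz(p,r["uv"],{"d":.05,"l":.14,"r":.134}[q[0]],s))
plan([((b[0]-.01,b[1],.23),YAW),((b[0],b[1],.129),YAW)])
```

```text
[ 0.45609296 -0.09739569  0.24894244] [-3.1283954  -0.00353104  1.48685789] [ 1.67175649  0.68796968 -0.32769747]
[0.50012636 0.02615734 0.14      ] [ 0.47878145 -0.09244027  0.05      ]
drawer_pull [269.1, 169.5] 0.93 [ 0.47693529 -0.0925363   0.05      ]
lid_bar [290.1, 40.2] 0.67 [0.49662765 0.02693885 0.14      ]
[1.244, 0.277, 0.141, -0.023, -0.005, 0.003]
[0.009, 0.1, 1.01, 0.0, 0.0, 0.0]
```

View pics/w2.png

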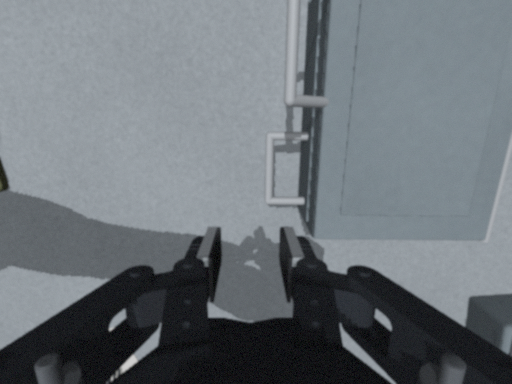

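Pull measured at (0.477,-0.093) against (0.479,-0.092) for home, so the drawer is shut. Now I'll go above the lid bar.

Emit:
drive_tool(
  motion=[0.35,0.1,0,0,0,0,0.7,0.2,0,0,0,0,1,0.28,0.05,-0.02,0,0,1,0.28,0.05,-0.02,0,0],
)

```text
t: 8.35
tcp_pos: [0.4894, 0.0087, 0.2369]
tool_rot: [-3.135, -0.009, 1.497]
force: [0.4, -0.4, -0.2]
grip_width: 0.38
```

Emit:
drive_tool(
  motion=[0.2,0.05,0.1,0,0,0,0.24,0.1,0.15,0,0,0,0.24,0.1,0.15,0,0,0],
)

```text
t: 8.6
tcp_pos: [0.5006, 0.0258, 0.2227]
tool_rot: [-3.136, -0.005, 1.489]
force: [0.0, -0.2, -0.4]
grip_width: 0.38
```

Run:
```python
from plan import *
s=manip.sense();print(s["tcp_pos"],s["tool_rot"],s["force"])
p=manip.get_image("wrist"); save(p,"w3.png")
for q in ["drawer_pull","lid_bar","release_grip"]:
    for r in manip.spot_point(p,q)[:1]: print(q,r["uv"],r["confidence"],atz(p,r["uv"],{"d":.05,"l":.14,"r":.134}[q[0]],s))
plan([((.498,.026,.16),YAW),((.498,.026,.129),YAW)])
```

```text
[0.50062764 0.02575076 0.22274288] [-3.13590649 -0.00466047  1.48934101] [ 0.02726968 -0.1556992  -0.43063677]
drawer_pull [242.8, 270.7] 0.79 [ 0.48066327 -0.08966758  0.05      ]
lid_bar [248.5, 203.2] 0.67 [0.49841985 0.02612195 0.14      ]
release_grip [351.7, 56.8] 0.83 [0.58358177 0.1308684  0.134     ]
[0.027, -0.025, 0.649, -0.003, -0.004, -0.0]
[0.0, -0.0, 0.31, 0.0, 0.0, 0.0]
```

View pics/w3.png

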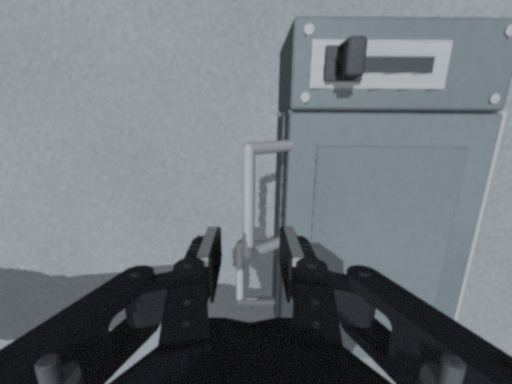

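The bar (column 248) lies centred between the pads (columns 213 and 289). The release grip at (352,57) stands at the forward end. I'll descend and grip.

Emit:
drive_tool(
  motion=[0.02,-0.02,0.25,0,0,0,0.03,-0.02,0.5,0,0,0,0.03,-0.02,0.7,0,0,0,0.03,-0.02,0.85,0,0,0,0.03,-0.02,0.94,0,0,0,0.03,-0.02,0.94,0,0,0],
)

```text
t: 9.3
tcp_pos: [0.4979, 0.0272, 0.1298]
tool_rot: [-3.137, -0.005, 1.485]
force: [-0.7, 0.0, 0.5]
grip_width: 0.377
```

Emit:
drive_tool(
  motion=[0,0,0,0,0,0,0,0,0,0,0,0,0,0,0,0,0,0,0,0,0,0,0,0,0,0,0,0,0,0,0,0,0,0,0,0],
  jaw=0,
)

```text
t: 9.8
tcp_pos: [0.499, 0.0274, 0.1318]
tool_rot: [-3.14, -0.005, 1.486]
force: [-1.8, -1.8, 6.8]
grip_width: 0.093
```

Gripped: the opening holds at about 8 mm on the bar. Now the tug, in small steps.

Emit:
drive_tool(
  motion=[0,0,-0.02,0,0,0,0,0,-0.04,0,0,0,0,0,-0.06,0,0,0,0,0,-0.06,0,0,0],
)

```text
t: 10.13
tcp_pos: [0.4998, 0.0274, 0.1373]
tool_rot: [-3.141, -0.004, 1.486]
force: [1.8, -3.1, -2.1]
grip_width: 0.088
```

Emit:
drive_tool(
  motion=[0,0,-0.02,0,0,0,0,0,-0.04,0,0,0,0,0,-0.04,0,0,0],
)

```text
t: 10.38
tcp_pos: [0.5001, 0.0273, 0.1394]
tool_rot: [-3.141, -0.002, 1.487]
force: [7.5, -5.0, -22.5]
grip_width: 0.088
```

It rose about 7 mm and then stopped hard at 22 N, so the lid is caught. I'll lower it and let go.

Emit:
drive_tool(
  motion=[0,0,0.04,0,0,0,0,0,0.08,0,0,0,0,0,0.1,0,0,0,0,0,0.1,0,0,0],
)

```text
t: 10.72
tcp_pos: [0.499, 0.0275, 0.1317]
tool_rot: [-3.14, -0.006, 1.485]
force: [0.6, -3.2, 5.8]
grip_width: 0.095
```

Emit:
drive_tool(
  motion=[0,0,0,0,0,0,0,0,0,0,0,0,0,0,0,0,0,0,0,0,0,0,0,0],
  jaw=38,
)

```text
t: 11.05
tcp_pos: [0.4984, 0.0287, 0.1307]
tool_rot: [-3.138, -0.006, 1.487]
force: [0.1, 0.0, -1.0]
grip_width: 0.378
```

Emit:
drive_tool(
  motion=[0,0,-0.2,0,0,0,0,0,-0.5,0,0,0,0,0,-0.8,0,0,0,0,0,-0.8,0,0,0],
)

```text
t: 11.38
tcp_pos: [0.5015, 0.027, 0.215]
tool_rot: [3.137, -0.006, 1.486]
force: [0.3, -0.6, -0.4]
grip_width: 0.381
```

Run:
```python
from plan import *
s=manip.sense();print(s["tcp_pos"],s["tool_rot"],s["force"])
p=manip.get_image("wrist"); save(p,"w4.png")
for q in ["drawer_pull","lid_bar","release_grip"]:
    for r in manip.spot_point(p,q)[:1]: print(q,r["uv"],r["confidence"],atz(p,r["uv"],{"d":.05,"l":.14,"r":.134}[q[0]],s))
```

```text
[0.50149181 0.02698714 0.21495369] [ 3.13671168 -0.0056174   1.48597941] [ 0.34944672 -0.5841628  -0.37632137]
drawer_pull [241.3, 278.6] 0.88 [ 0.48071355 -0.09427834  0.05      ]
lid_bar [349.3, 56.2] 0.73 [0.57945255 0.13024696 0.14      ]
release_grip [349.5, 58.5] 0.82 [0.5817104  0.12971645 0.134     ]
```

View pics/w4.png

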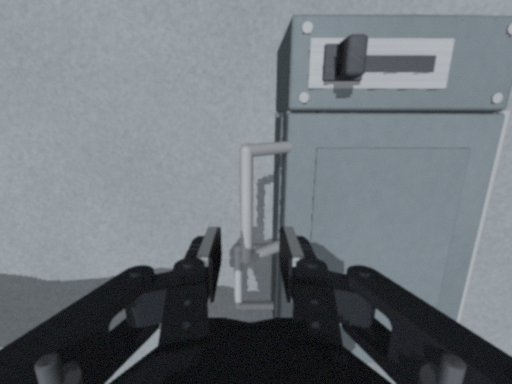

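Run:
```python
from plan import *
plan([((.536,.133,.2),YAW),((.536,.133,.135),YAW)])
```

```text
[1.075, 0.289, 0.105, -0.004, -0.005, 0.003]
[0.0, -0.0, 0.65, 0.0, 0.0, 0.0]
```

Emit:
drive_tool(
  motion=[0.35,0.09,0,0,0,0,0.7,0.19,0,0,0,0,1,0.28,0,0,0,0,1,0.28,0,0,0,0],
  jaw=0,
)

```text
t: 11.92
tcp_pos: [0.5363, 0.1333, 0.2088]
tool_rot: [-3.137, -0.009, 1.497]
force: [1.0, 0.2, -0.5]
grip_width: -0.001
```

Emit:
drive_tool(
  motion=[0.05,0,0.2,0,0,0,0.07,0,0.4,0,0,0,0.07,0,0.6,0,0,0,0.07,0,0.76,0,0,0,0.07,0,0.78,0,0,0,0.07,0,0.78,0,0,0],
)

```text
t: 12.42
tcp_pos: [0.5344, 0.1318, 0.1317]
tool_rot: [-3.135, -0.004, 1.486]
force: [0.4, 0.1, 0.7]
grip_width: 0.001
```

Run:
```python
from plan import *
s=manip.sense();print(s["tcp_pos"],s["tool_rot"],s["force"])
p=manip.get_image("side"); save(p,"s3.png");im=cv2.imread("pics/s3.png");cv2.imwrite("pics/s3z.png",cv2.resize(im[110:270,160:360],(750,600),interpolation=cv2.INTER_CUBIC))
```

```text
[0.53440031 0.1317985  0.13168894] [-3.13519595 -0.00376867  1.48568364] [0.40853205 0.12243141 0.66080122]
```

View pics/s3z.png

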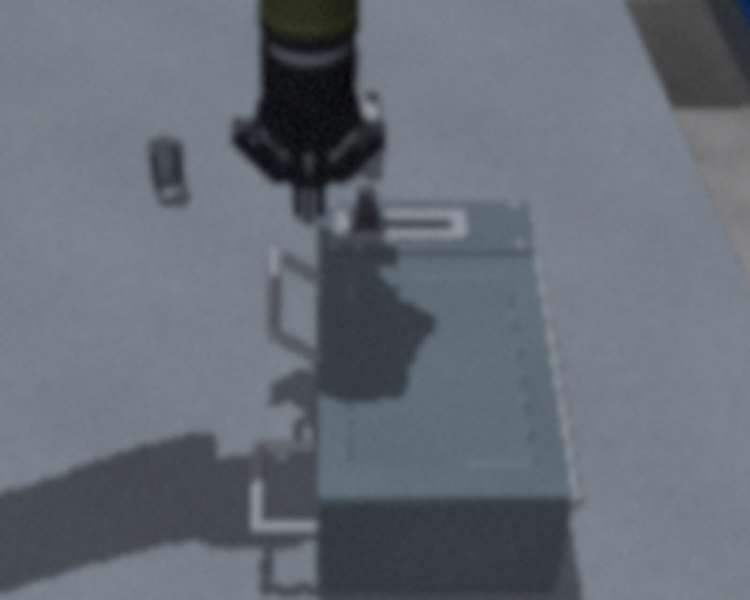

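Fingers stand in front of the release grip, clear of the deck. I'll push back.

Emit:
drive_tool(
  motion=[0,0.1,-0.02,0,0,0,0,0.2,-0.02,0,0,0,0,0.26,-0.02,0,0,0,0,0.32,-0.02,0,0,0,0,0.36,-0.02,0,0,0,0,0.36,-0.02,0,0,0],
)

```text
t: 12.97
tcp_pos: [0.5723, 0.129, 0.1354]
tool_rot: [-3.14, -0.005, 1.486]
force: [0.2, 0.6, -0.1]
grip_width: -0.001
```

Emit:
drive_tool(
  motion=[0,0.05,0,0,0,0,0,0.1,0,0,0,0,0,0.13,0,0,0,0,0,0.13,0,0,0,0],
)

```text
t: 13.3
tcp_pos: [0.5852, 0.128, 0.1351]
tool_rot: [-3.14, -0.005, 1.486]
force: [-0.7, 0.5, 1.2]
grip_width: -0.003
```

Emit:
drive_tool(
  motion=[0,0.02,0,0,0,0,0,0.05,0,0,0,0,0,0.05,0,0,0,0],
)

```text
t: 13.55
tcp_pos: [0.59, 0.1276, 0.135]
tool_rot: [-3.139, -0.005, 1.486]
force: [-1.7, 1.1, 1.1]
grip_width: 0.002
```

Emit:
drive_tool(
  motion=[0,0.02,0,0,0,0,0,0.03,0,0,0,0,0,0.03,0,0,0,0],
)

```text
t: 13.8
tcp_pos: [0.5915, 0.1275, 0.135]
tool_rot: [-3.136, -0.005, 1.486]
force: [-5.4, 0.0, 3.1]
grip_width: -0.003
```

Emit:
drive_tool(
  motion=[0,0.02,0,0,0,0,0,0.03,0,0,0,0,0,0.03,0,0,0,0],
)

```text
t: 14.05
tcp_pos: [0.5917, 0.1275, 0.1349]
tool_rot: [-3.131, -0.006, 1.486]
force: [-12.4, 1.4, 9.4]
grip_width: -0.003
```

Run:
```python
from plan import *
s=manip.sense();print(s["tcp_pos"],s["tool_rot"],s["force"])
p=manip.get_image("side"); save(p,"s4.png");im=cv2.imread("pics/s4.png");cv2.imwrite("pics/s4z.png",cv2.resize(im[110:270,160:360],(750,600),interpolation=cv2.INTER_CUBIC))
```

```text
[0.59173469 0.12754128 0.13490957] [-3.130633   -0.0059625   1.48604131] [-12.4085033    1.42439249   9.38836662]
```

View pics/s4z.png

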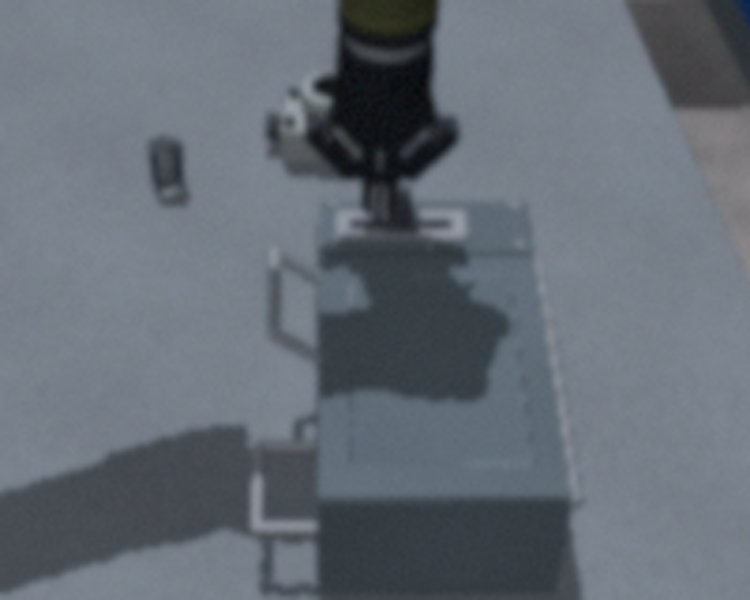

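The release is at its rear stop: the grip shifted about 30 mm in the picture and the force rose with no travel. I'll return to the bar.

Emit:
drive_tool(
  motion=[0,-0.08,0,0,0,0,0,-0.1,0,0,0,0,0,-0.1,-0.3,0,0,0,0,-0.1,-0.65,0,0,0,0,-0.1,-0.85,0,0,0,0,-0.1,-0.85,0,0,0],
)

```text
t: 14.6
tcp_pos: [0.59, 0.1268, 0.2251]
tool_rot: [3.133, -0.006, 1.486]
force: [0.6, -1.3, 1.6]
grip_width: 0.002
```

Run:
```python
from plan import *
p=manip.get_image("scene"); save(p,"c5.png")
plan([((.5,.027,.22),YAW),((.4985,.027,.1295),YAW)])
```

```text
[-1.074, -0.797, 0.016, 0.005, -0.006, 0.002]
[-0.001, -0.015, 0.905, 0.0, 0.0, 0.0]
```

Emit:
drive_tool(
  motion=[-0.3,-0.25,0,0,0,0,-0.6,-0.5,0,0,0,0,-0.9,-0.75,0,0,0,0,-1,-0.8,0,0,0,0,-1,-0.8,0,0,0,0],
  jaw=38,
)

```text
t: 15.07
tcp_pos: [0.4952, 0.0315, 0.2195]
tool_rot: [-3.137, -0.004, 1.48]
force: [-0.1, 0.4, 0.1]
grip_width: 0.378
```

Run:
```python
from plan import *
s=manip.sense();print(s["tcp_pos"],s["tool_rot"],s["force"])
p=manip.get_image("wrist"); save(p,"w6.png")
for q in ["drawer_pull","lid_bar","release_grip"]:
    for r in manip.spot_point(p,q)[:1]: print(q,r["uv"],r["confidence"],atz(p,r["uv"],{"d":.05,"l":.14,"r":.134}[q[0]],s))
plan([((.4985,.027,.1295),YAW)])
```

```text
[0.49515276 0.03150843 0.21953335] [-3.1370755  -0.00356256  1.4796644 ] [-0.06282746  0.36511998  0.11044548]
drawer_pull [246.2, 275.2] 0.69 [ 0.47810748 -0.08871863  0.05      ]
lid_bar [256.4, 208.6] 0.92 [0.49914436 0.02761427 0.14      ]
release_grip [398.8, 60.4] 0.96 [0.61223793 0.12960423 0.134     ]
[-0.095, 0.006, 0.898, -0.002, -0.005, 0.004]
```

View pics/w6.png

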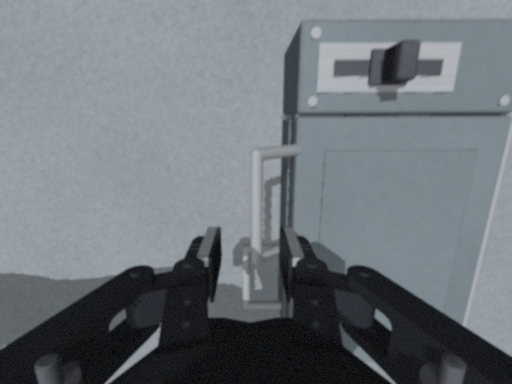

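The release reads x 0.612, up from 0.582, so it is 30 mm back. The bar at column 256 is between the pads. I'll descend and grip.

Emit:
drive_tool(
  motion=[-0.05,0.01,0.25,0,0,0,-0.09,0.01,0.5,0,0,0,-0.09,0.01,0.7,0,0,0,-0.09,0.01,0.82,0,0,0,-0.09,0.01,0.9,0,0,0,-0.09,0.01,0.9,0,0,0],
)

```text
t: 15.77
tcp_pos: [0.4976, 0.0271, 0.1281]
tool_rot: [-3.137, -0.005, 1.488]
force: [1.1, 0.2, 0.7]
grip_width: 0.382
```

Emit:
drive_tool(
  motion=[0,0,0,0,0,0,0,0,0,0,0,0,0,0,0,0,0,0,0,0,0,0,0,0,0,0,0,0,0,0,0,0,0,0,0,0],
  jaw=0,
)

```text
t: 16.27
tcp_pos: [0.4988, 0.0262, 0.1304]
tool_rot: [-3.142, -0.005, 1.486]
force: [2.1, 0.8, 1.7]
grip_width: 0.088
```

Emit:
drive_tool(
  motion=[0,0,-0.04,0,0,0,0,0,-0.08,0,0,0,0,0.01,-0.12,0,0,0,0,0.01,-0.12,0,0,0],
)

```text
t: 16.6
tcp_pos: [0.5009, 0.0261, 0.1427]
tool_rot: [3.14, -0.005, 1.487]
force: [5.9, 0.5, -3.3]
grip_width: 0.094
```

It rises freely with only 3 N, so I'll follow the arc about the hinge.

Emit:
drive_tool(
  motion=[0,0.015,-0.06,0,0,0,0,0.04,-0.15,0,0,0,0,0.07,-0.24,0,0,0,0,0.1,-0.33,0,0,0,0,0.14,-0.42,0,0,0,0,0.18,-0.51,0,0,0,0,0.22,-0.59,0,0,0,0,0.22,-0.59,0,0,0],
)

```text
t: 17.27
tcp_pos: [0.5221, 0.0242, 0.2017]
tool_rot: [3.142, -0.005, 1.487]
force: [4.3, 1.3, -5.5]
grip_width: 0.092
```

Emit:
drive_tool(
  motion=[0,0.05,-0.08,0,0,0,0,0.1,-0.16,0,0,0,0,0.15,-0.24,0,0,0,0,0.21,-0.31,0,0,0,0,0.27,-0.39,0,0,0,0,0.33,-0.46,0,0,0,0,0.4,-0.52,0,0,0,0,0.47,-0.59,0,0,0,0,0.47,-0.59,0,0,0,0,0.47,-0.59,0,0,0],
)

```text
t: 18.1
tcp_pos: [0.5649, 0.0204, 0.2589]
tool_rot: [-3.133, -0.007, 1.486]
force: [-3.7, 2.9, 2.3]
grip_width: 0.091
```

Run:
```python
from plan import *
s=manip.sense();print(s["tcp_pos"],s["tool_rot"],s["force"],s["dq"].round(3))
h=C(.09,.02,.107); g=s["tcp_pos"]-.011*rot(s["tool_rot"])[:,2]; d=g-h
r=np.hypot(d[0],d[1]); print("r",np.hypot(r,d[2]),"theta",np.degrees(np.arctan2(d[2],r)-np.arctan2(33,214)))
for n in ["side","scene","wrist"]:
    p=manip.get_image(n); save(p,n+"7.png"); 
    for q,z in (("drawer_pull",.05),("release_grip",.134)):
        for o in manip.spot_point(p,q)[:1]: print(n,q,o["confidence"],atz(p,o["uv"],z,s))
im=cv2.imread("pics/side7.png");cv2.imwrite("pics/side7z.png",cv2.resize(im[110:290,150:375],(750,600),interpolation=cv2.INTER_CUBIC))
```

```text
[0.56489405 0.02039162 0.25888369] [-3.13303035 -0.00692718  1.48596779] [-3.69307344  2.88161389  2.3302751 ] [-0.002  0.001 -0.002  0.014 -0.001 -0.009 -0.001]
r 0.22067345144732067 theta 38.80505266127458
side drawer_pull 0.65 [ 0.47547747 -0.08807114  0.05      ]
side release_grip 0.49 [0.56184455 0.26216232 0.134     ]
scene drawer_pull 0.65 [ 0.47267166 -0.09858227  0.05      ]
scene release_grip 0.59 [0.61411876 0.12331494 0.134     ]
wrist drawer_pull 0.81 [ 0.47804439 -0.09024071  0.05      ]
wrist release_grip 0.67 [0.61262661 0.12555616 0.134     ]
```

View pics/side7z.png

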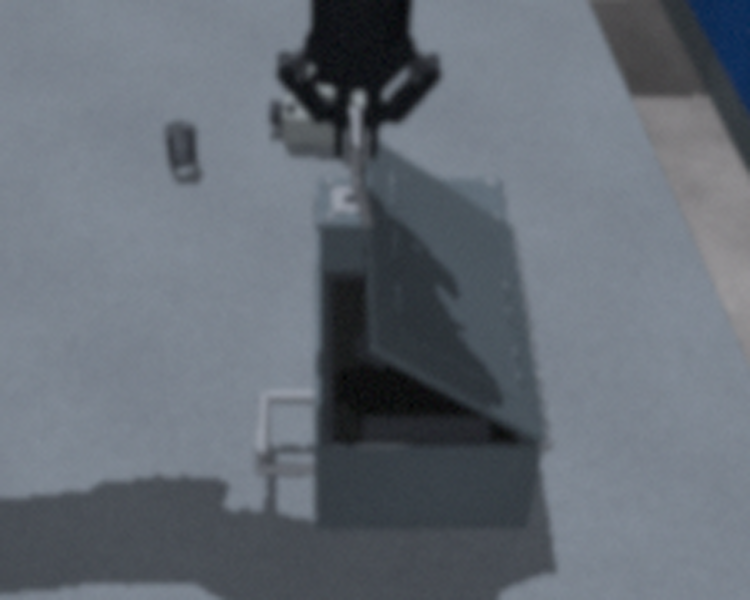

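View pics/wrist7.png

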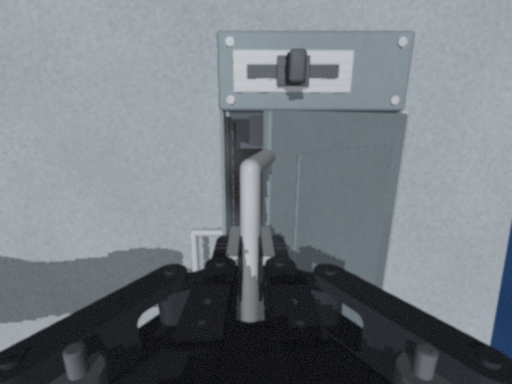

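The lid is open at about 39-40 degrees with the bar between the pads (column 250 in the wrist picture). The drawer pull is still at its home position. I'll let it settle.

Emit:
drive_tool(
  motion=[0,0,-0.01,0,0,0,0,0,-0.01,0,0,0,0,0,-0.01,0,0,0,0,0,-0.01,0,0,0,0,0,-0.01,0,0,0,0,0,-0.01,0,0,0,0,0,-0.01,0,0,0,0,0,-0.01,0,0,0,0,0,-0.01,0,0,0,0,0,-0.01,0,0,0],
)

```text
t: 19.38
tcp_pos: [0.5663, 0.0203, 0.2602]
tool_rot: [-3.136, -0.006, 1.486]
force: [-3.8, 3.1, 1.5]
grip_width: 0.087
```

Emit:
drive_tool(
  motion=[0,0,0,0,0,0,0,0,0,0,0,0,0,0,0,0,0,0,0,0,0,0,0,0,0,0,0,0,0,0,0,0,0,0,0,0,0,0,0,0,0,0,0,0,0,0,0,0],
)

```text
t: 20.05
tcp_pos: [0.5663, 0.0203, 0.2602]
tool_rot: [-3.136, -0.006, 1.486]
force: [-4.3, 4.8, 1.5]
grip_width: 0.091
```

Run:
```python
from plan import *
p=manip.get_image("scene"); save(p,"c8.png")
Z={"pump_housing_mid":.035,"valve_spring_mid":.0275,"pump_barrel_mid":.03,"spanner":0,"drawer_pull":.05}
for n in ("scene","side"):
    p=manip.get_image(n)
    for q in Z:
        for r in manip.spot_point(p,q)[:1]: print(n,q,atz(p,r["uv"],Z[q]).round(3),round(r["confidence"],2))
im=cv2.imread("pics/c8.png");cv2.imwrite("pics/c8z.png",cv2.resize(im[100:300,140:400],(780,600),interpolation=cv2.INTER_CUBIC))
```

```text
scene pump_housing_mid [0.575 0.391 0.035] 0.57
scene valve_spring_mid [0.414 0.332 0.028] 0.7
scene pump_barrel_mid [ 0.571 -0.424  0.03 ] 0.7
scene spanner [ 0.669 -0.045  0.   ] 0.5
scene drawer_pull [ 0.478 -0.102  0.05 ] 0.55
side pump_housing_mid [0.582 0.4   0.035] 0.56
side valve_spring_mid [0.405 0.337 0.028] 0.42
side pump_barrel_mid [ 0.555 -0.445  0.03 ] 0.63
side spanner [ 0.401 -0.418  0.   ] 0.75
side drawer_pull [ 0.478 -0.086  0.05 ] 0.76
```

View pics/c8z.png

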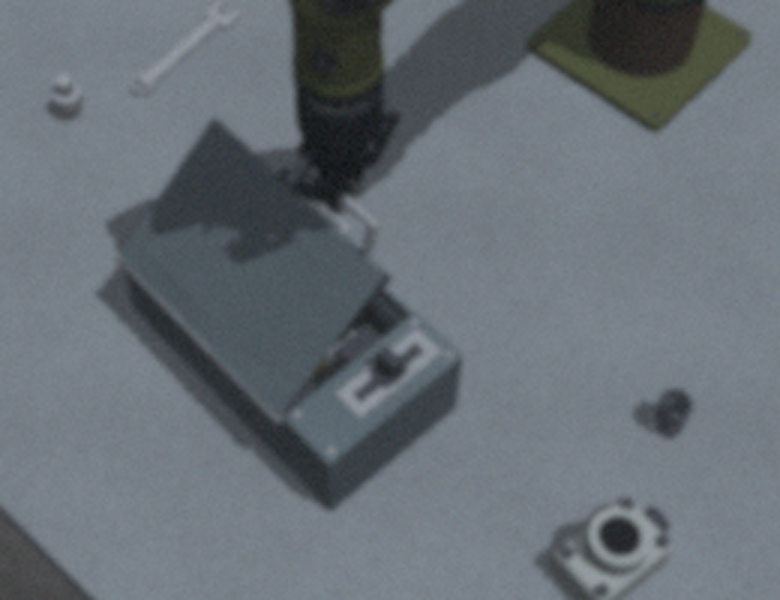

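The lid is up and held, and the loose parts are where they started. I'm handing in the job.

```bash
python3 -c "
from workcell import manip
print(manip.close_job())"
```

```text
the job is handed in; nothing more can be done
None
```

The job is done and handed in. The lid was caught and I freed it with the release. The gripper now holds it at about 40 degrees, with the drawer home.

- **Drawer:** I pushed the pull with closed fingers until it stopped. Force rose to about 10 N with no more travel, at x 0.459, where home was predicted. In the last pictures the pull was still at its home position, to within the accuracy of the measurement.
- **Tug:** With the release still forward, the lid rose about 7 mm and then stopped hard at 22 N. I set it back down and let go.
- **Release:** I pushed it back to its rear stop. The wrist camera measured about 30 mm of travel.
- **Lid:** The second lift came up freely, with about 3 N at the start. From the arm's pose the final angle is 39–40 degrees. The position did not change over the last readings, forces were about 6 N, and the bar was still gripped.
- **Loose parts:** In the last scene picture they stand where they did at the start.
- **Time:** About 20 s of the 72 s allowed.

Some network readings late in the job were wrong. One placed the spanner on the chest, and one put the release grip near y 0.26. The release grip was right in the other two views, and the side view and the picture itself showed the spanner in place. The pump barrel also read about 2 cm off in the scene view, but the side view put it where it started.

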